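Fit the stop ring and find the socket for the jack screw

ROBOT

A 6-joint arm with a two-finger parallel gripper is mounted at the origin on the work surface. World frame = base frame: x ahead of the robot, y to its left, z up, the work surface at z = 0. Lengths are in m, angles in degrees, forces in N, time in s.
With the tool pointing down it reaches from about 0.3 to 0.875 m from the base axis. Payload 4.2 kg.
Tool frame: the origin (TCP) lies midway between the tips of the shut fingers; the grasp point (between the pads) lies 19 mm behind it; z points along the fingers, x is the direction in which the jaws open and shut, and the axes are right-handed (so a half turn about z gives the same grasp; the last joint's range is limited). The gripper opens to 85 mm and grips with 20 to 120 N. Pads are 22 mm wide; open, the fingers measure 114 mm over their backs; the gripper's body (76 mm by 85 mm) begins 54 mm behind the grasp point. The pads swing forward as they close: fully open they stand 13 mm farther back than shut.
Start: joints at [-65.718, 18.312, 89.639, -0, 72.044, -1.146], TCP at [0.247, -0.519, 0.231] pointing down, gripper open.
Joint ranges: [-177.97, 177.97], [-48.28, 115.42], [12.27, 149.76], [-77.06, 257.06], [2.81, 150.46], [-146.56, 146.56]. Speed limits (degrees/s): [147.25, 147.25, 180, 180, 180, 180].

INTERFACE

Orientations are given as [roll, pitch, yaw] about the fixed x, y, z axes, in that order (R = Rz(yaw) Ry(pitch) Rx(roll)).
In Python, from cell import manip, camera, calibration, close_job gives the robot as it stands.
- The arm moves only by the tool jog_arm, never from a script. Its argument "steps" is one flat list of numbers, 5 for each row, row after row: the shift along the tool's x, y, z in units of 25 mm (1.0 is 25 mm), then the turn about the tool's z in units of 5 degrees (1.0 is 5 degrees), then the closure, from 0 (fully open) to 1 (shut). A call has 1 to 20 rows; each row is the pose to reach, as a shift and turn from the pose commanded when the call began, along the tool's axes at that moment; what a row does not reach only later rows make up. A row lasts 1/10 s, in which the tool goes at most 50 mm and 8.59 degrees, less where a joint would pass 70% of its speed; a pose out of reach is approached as far as the arm can. A call with a gripper value outside its range is refused whole. The fingers move at their own pace and stop on an object; the grip force is fixed at half the most. Time passes only in rows, so rows that repeat a pose let the fingers close. It gives the time, the measured TCP pose, the force and the opening at its end, in the units of the state.
- manip.read_state(): the state, without advancing time (a new reading comes with each control period).
- camera(name): name is "side" or "top" or "wrist"; returns the picture (384x512x3 uint8, red, green, blue); there is no depth.
- calibration(name): a dict with "vertical_fov" (degrees; the focal length in pixels is half the picture's height over the tangent of half this angle, whatever the lens; pixels are square), "cx", "cy" (the principal point, pixels), "rvec" (rotation vector, rad) and "tvec" (3), from world to camera coordinates, as OpenCV has them. Camera axes: x right, y down, z forward; pixel columns grow to the right and rows downward; lengths in m; the calibration is good to about 2 mm. A picture is of the moment at which its call begins: read the wrist's pose just before it. calibration takes no time and is no camera call; for the wrist camera it gives the pose at the moment of the call.
- close_job(): hands the job in, once; it reports no verdict.
The state is a dict: "time": time; "qpos": joint angles; "qd": joint speeds; "joint_efforts": joint torques, N m; "tool_pos": TCP position; "ee_rot": TCP orientation; "contact_force": force on the tool from outside, world axes, zero at the start; "ft_torque": the same for the moment, N m; "opening": opening from 0.0 (shut) to 1.0 (fully open).
Only numpy, scipy, OpenCV 4.12 (cv2) and the standard library are available. Lean on these libraries where they do the work, as an engineer would, in place of code of your own. Each camera call takes 0.05 s, during which the arm holds its last target.

TASK

Slip the loose stop ring down over the upright jack screw until it lies flat on the screw's round base, and let go of it. Then try the two look-alike sockets on the hex nut on top of the screw: keep the one that goes all the way down over the nut, and finish while still gripping it there, upright and fully seated, with the ring still in place and the socket that does not fit standing upright, mouth down, on the bare table. Leave the other things on the table where they are.

Things in the scene. Friction and masses are not known exactly. Their poses are not given: they have to be found in the camera images.
- jack_seat (a point): fixed jack screw: aluminium base disc 84 mm across, 12 thick; on it a round steel shaft 36 mm across up to 40 mm above the table; on that a hex nut 27 mm across flats, 40 to 50 mm, its top tapering, still six-sided, to 21 mm at 56 mm. The nut does not turn. Point: on the axis, 40 mm above the table, the shoulder where the fitting socket comes to rest; z up, x square to a pair of nut flats
- stop_ring_mid (a point): loose plain aluminium ring, 58 mm outside, 39 mm bore, 16 mm high, lying flat on the table, 0.12 to 0.19 kg. Point: centre of the ring, 8 mm above its underside; z up
- socket_1_mid (a point): one of two sockets alike outside: steel hexagonal block, 42 mm across flats, 55 mm tall, dark round face on top, 0.32 to 0.5 kg, standing mouth down. In its underside a hex recess 20 mm deep, in line with the outer flats: 30 mm across flats in one socket, 22 in the other; which is which is not told, find out by trying. Point: block centre, 27.5 mm above its underside; z up, x square to a pair of flats
- socket_2_mid (a point): one of two sockets alike outside: steel hexagonal block, 42 mm across flats, 55 mm tall, dark round face on top, 0.32 to 0.5 kg, standing mouth down. In its underside a hex recess 20 mm deep, in line with the outer flats: 30 mm across flats in one socket, 22 in the other; which is which is not told, find out by trying. Point: block centre, 27.5 mm above its underside; z up, x square to a pair of flats
- eyebolt: bystander: aluminium block 50 x 45 x 35 mm with an upright steel eye, 86 mm high in all; origin under its centre
- bolt_a: bystander: short steel bolt lying down, 40 mm long, 13 mm high; origin under its middle
- bolt_b: bystander: a second such bolt
- hex_key: bystander: dark L-shaped hex key lying flat, 95 x 36 mm, 6 mm thick; origin under the middle of its long arm, which lies along x
- carriage: bystander: black rail carriage block, 60 x 60 x 26 mm; origin under its centre
- lens_mount: bystander: lens in an upright aluminium plate on a foot, 30 x 70 x 62 mm; origin under its centre
Not all that is in view belongs to the job. What is shaped like the part that bears socket_1_mid but orange or purple is not meant.

How it is judged:
By the outcome, as a careful person would: the job done as asked, in the order asked, and still so for the second after the job is handed in, while the arm keeps its last pose, push and grip.
It also fails if it takes over 64 s, if anything falls off the work surface, if the arm or the gripper's body presses on something with over 40 N, if the wrist force passes 120 N, or if a joint passes its speed limit or range.

## Working session

There is one attempt and no reset: what is moved stays moved. The work goes in short steps, Python scripts to look and compute and a tool call to move; the robot and the scene stay as the last step left them, time stands still between calls to the robot, and variables do not carry over. Pictures are saved under pics/ and viewed, and the job is handed in when it is done.

Besides the shell and the picture viewer there is one more tool, called as name(argument=value, ...) on one line, values as JSON. jog_arm: Moves the arm, as the interface text tells. Its arguments: {"type":"object","properties":{"steps":{"type":"array"}},"required":["steps"]}

```bash
ls; mkdir -p pics; python3 - <<'E'
from cell import manip,camera,calibration
import cv2
for n in("top","side","wrist"):
    cv2.imwrite(f"pics/{n}0.png",camera(n)[:,:,::-1]); print(n,calibration(n))
print(manip.read_state())
E
```

```text
pics
top {'vertical_fov': 51.033528906571526, 'cx': 248.17183445766727, 'cy': 195.91290629809876, 'rvec': array([ 2.06300015, -2.1733964 ,  0.21917978]), 'tvec': array([0.04912243, 0.57354821, 0.78982036])}
side {'vertical_fov': 52.161011271593615, 'cx': 255.65695567625244, 'cy': 186.82961966795014, 'rvec': array([ 0.99112766, -2.37728358,  1.09032812]), 'tvec': array([0.40109782, 0.30211804, 0.57996275])}
wrist {'vertical_fov': 70.76524981778215, 'cx': 253.7840588106201, 'cy': 193.40940040454788, 'rvec': array([-2.46428758,  1.55778375,  0.20546811]), 'tvec': array([-0.57409745, -0.0337982 ,  0.37833942])}
{'time': 0.15, 'qpos': array([-6.57193132e+01,  1.83444779e+01,  8.96896267e+01,  2.22860087e-03,
        7.20417871e+01, -1.14548406e+00]), 'qd': array([ 0.08698772, -0.05690293, -0.14077387, -0.01634373,  0.05958896,
        0.03265068]), 'joint_efforts': array([ 2.10839626e-04, -4.15840638e+01, -2.34344977e+01,  2.19621143e-05,
        5.97758612e-03,  2.08016729e-06]), 'tool_pos': array([ 0.24675151, -0.51899046,  0.23066774]), 'ee_rot': array([-1.79996364e+02,  7.58341584e-02, -6.45745153e+01]), 'contact_force': array([-0.27338731,  0.38624643, -1.23237844]), 'ft_torque': array([-0.01685762,  0.04801025,  0.01496377]), 'opening': 0.999092756968838}
```

View pics/top0.png

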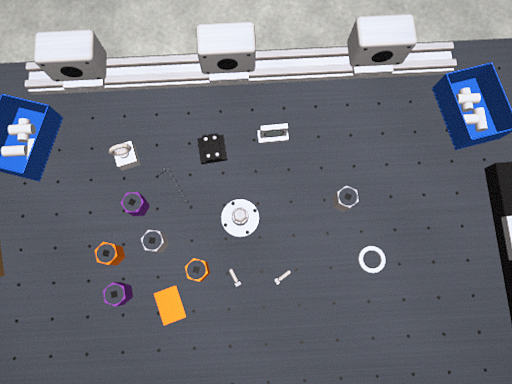

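View pics/side0.png

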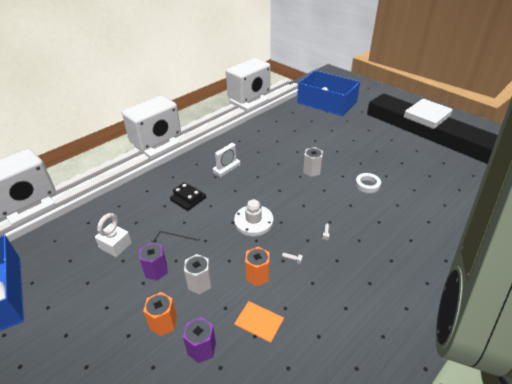

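View pics/wrist0.png

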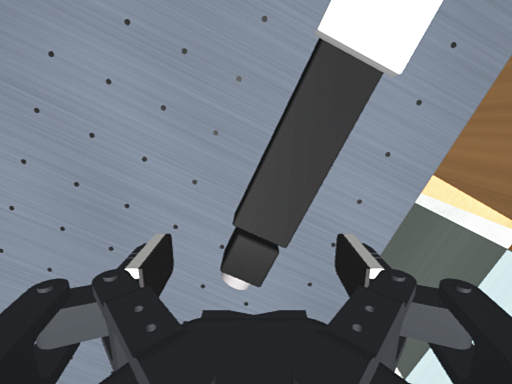

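The top view shows the jack at about (240,217), the ring at (372,260) and the silver sockets at (152,240) and (347,197). Orange and purple decoys stand around the left socket, and the flat orange patch is at (170,305). Next I'll enlarge the parts.

```bash
cat > h.py <<'E'
import numpy as np,cv2
from cell import manip,camera,calibration
def K(n,c=None):
    c=c or calibration(n); f=192/np.tan(np.radians(c["vertical_fov"]/2))
    return np.array([[f,0,c["cx"]],[0,f,c["cy"]],[0,0,1]]),cv2.Rodrigues(c["rvec"])[0],np.array(c["tvec"])
def p2w(n,uv,z,c=None):
    k,R,t=K(n,c); d=R.T@np.linalg.inv(k)@np.array([*uv,1.]); o=-R.T@t
    return o+d*(z-o[2])/d[2]
def w2p(n,P,c=None):
    k,R,t=K(n,c); q=k@(R@np.array(P,float)+t); return q[:2]/q[2]
def crop(im,u,v,r,s):
    return cv2.resize(im[v-r:v+r,u-r:u+r],None,fx=s,fy=s,interpolation=cv2.INTER_CUBIC)
E
python3 - <<'E'
from h import *
im=cv2.imread("pics/top0.png")
c=[crop(im,u,v,28,7) for u,v in((240,217),(372,260),(152,240),(347,197))]
o=np.vstack([np.hstack(c[:2]),np.hstack(c[2:])])[:,:]
o=cv2.resize(o,(600,600));cv2.imwrite("pics/topc.png",o)
E
```

```text
(no output)
```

View pics/topc.png

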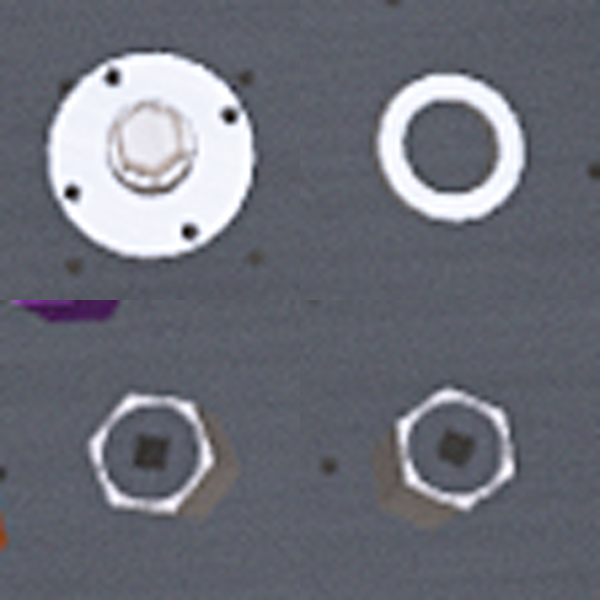

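The enlarged crops show the jack disc centre near panel (151,155), the ring at (451,147), and the hex tops at (151,453) and (457,449). I'll fit these by contour.

```bash
cat >> h.py <<'E'
def hexfit(pts,af):
    # pts Nx2 world pts on hexagon outline; fit centre & angle of normal via support
    from scipy.optimize import least_squares
    h=cv2.convexHull(pts.astype(np.float32))[:,0].astype(float)
    # dense resample of hull
    d=[]
    for a,b in zip(h,np.roll(h,-1,0)):
        n=max(2,int(np.linalg.norm(b-a)/0.0005)); d+= [a+(b-a)*i/n for i in range(n)]
    d=np.array(d); best=None
    for a0 in (0,15,30,45):
        def r(p):
            an=np.radians(p[2]+60*np.arange(6)); N=np.c_[np.cos(an),np.sin(an)]
            return ((d-p[:2])@N.T).max(1)-p[3]/2
        s=least_squares(r,[*d.mean(0),a0,af],x_scale=[.001,.001,5,.001])
        if best is None or s.cost<best.cost: best=s
    p=best.x; p[2]%=60
    return p,np.sqrt(2*best.cost/len(d))
def blob(im,u,v,r,lo=180):
    g=im.min(2); m=np.zeros_like(g); m[v-r:v+r,u-r:u+r]=(g[v-r:v+r,u-r:u+r]>lo)*255
    cs,_=cv2.findContours(m,cv2.RETR_EXTERNAL,cv2.CHAIN_APPROX_NONE)
    return max(cs,key=cv2.contourArea)[:,0].astype(float)
E
python3 - <<'E'
from h import *
im=cv2.imread("pics/top0.png")
for nm,u,v,r,z,lo in(("disc",240,217,25,.012,190),("ring",372,260,20,.016,190)):
    b=blob(im,u,v,r,lo); W=np.array([p2w("top",p,z)[:2] for p in b])
    (c,rad)=cv2.minEnclosingCircle(W.astype(np.float32)); el=cv2.fitEllipse(W.astype(np.float32))
    print(nm,c,rad*2,el, np.hypot(*el[0]))
for nm,u,v in(("L",152,240),("R",347,197)):
  for lo in (150,180):
    b=blob(im,u,v,16,lo); W=np.array([p2w("top",p,.055)[:2] for p in b])
    print(nm,lo,hexfit(W,.042))
print("nut top c",p2w("top",(240-28+151/5.357,217-28+141/5.357),.056))
E
```

```text
disc (0.5375891327857971, 0.03925639018416405) 0.08407244831323624 ((0.5367454290390015, 0.03980390354990959), (0.07993125170469284, 0.08093355596065521), 80.57228088378906) 0.538219292047463
ring (0.4322756826877594, -0.23889097571372986) 0.05743160843849182 ((0.432312935590744, -0.23885633051395416), (0.05507116764783859, 0.05561748519539833), 70.95809173583984) 0.4939097295110495
L 150 (array([4.92903102e-01, 2.23149847e-01, 5.10923472e+01, 4.23551650e-02]), np.float64(0.0004370047774695533))
L 180 (array([4.83309562e-01, 2.10269986e-01, 4.73555316e+01, 1.77647902e-02]), np.float64(0.0035259660881310976))
R 150 (array([ 0.56431009, -0.1904766 , 34.16325871,  0.04262853]), np.float64(0.00045602447569800743))
R 180 (array([ 5.49567834e-01, -1.83104308e-01,  2.63758358e+01,  1.66662088e-02]), np.float64(0.0033470622023136307))
nut top c [0.5351771  0.03799168 0.056     ]
```

```bash
cat >> h.py <<'E'
from scipy.spatial.transform import Rotation as Ro
def units(target,yaw=None,start=None):
    s=manip.read_state(); R=Ro.from_euler('xyz',s["ee_rot"],degrees=True).as_matrix()
    d=R.T@(np.array(target)-s["tool_pos"])/.025
    y=0 if yaw is None else -((yaw-s["ee_rot"][2]+90)%180-90)/5
    return np.round(d,3),round(y,3),np.round(s["tool_pos"],4),np.round(s["ee_rot"],2)
E
python3 - <<'E'
from h import *
k,R,t=K("wrist");s=manip.read_state();T=Ro.from_euler('xyz',s["ee_rot"],degrees=True).as_matrix()
print("cam in tool",T.T@(-R.T@t-s["tool_pos"]),"\n",T.T@R.T, "tcp px",w2p("wrist",s["tool_pos"]))
print(units((.4323,-.2389,.2)))
E
```

```text
cam in tool [-0.00021296 -0.06430341 -0.14285617] 
 [[ 9.99999833e-01 -5.52295442e-04 -1.72860929e-04]
 [ 5.78177246e-04  9.66335484e-01  2.57284663e-01]
 [ 2.49445035e-05 -2.57284719e-01  9.66335642e-01]] tcp px [254.2277304  237.79978201]
(array([ -6.93 , -11.513,   1.237]), 0, array([ 0.2468, -0.519 ,  0.2307]), array([-1.800e+02,  8.000e-02, -6.457e+01]))
```

jog_arm(steps=[-6.93,-11.51,1.24,0,0,-6.93,-11.51,1.24,0,0,-6.93,-11.51,1.24,0,0,-6.93,-11.51,1.24,0,0,-6.93,-11.51,1.24,0,0,-6.93,-11.51,1.24,0,0,-6.93,-11.51,1.24,0,0,-6.93,-11.51,1.24,0,0,-6.93,-11.51,1.24,0,0,-6.93,-11.51,1.24,0,0])

```text
time: 1.15
tool_pos: [0.4319, -0.24, 0.2003]
ee_rot: [180.0, -0.0, -64.6]
contact_force: [-0.3, -0.2, 0.8]
opening: 0.996
```

```bash
python3 - <<'E'
from h import *
c=calibration("wrist"); im=camera("wrist")[:,:,::-1]; cv2.imwrite("pics/w1.png",im)
b=blob(im,256,215,90,190); W=np.array([p2w("wrist",p,.016,c)[:2] for p in b])
print(cv2.fitEllipse(W.astype(np.float32)), cv2.boundingRect(b.astype(np.int32)))
print(units((.4323,-.2389,.0)), manip.read_state()["contact_force"])
E
```

```text
((0.4324779808521271, -0.23763175308704376), (0.057833947241306305, 0.05813390016555786), 104.97731018066406) (229, 150, 48, 48)
(array([-0.045, -0.042,  8.014]), 0, array([ 0.4319, -0.2403,  0.2004]), array([ 1.7998e+02, -2.0000e-02, -6.4660e+01])) [ 0.28474473 -0.7378441   0.11791932]
```

View pics/w1.png

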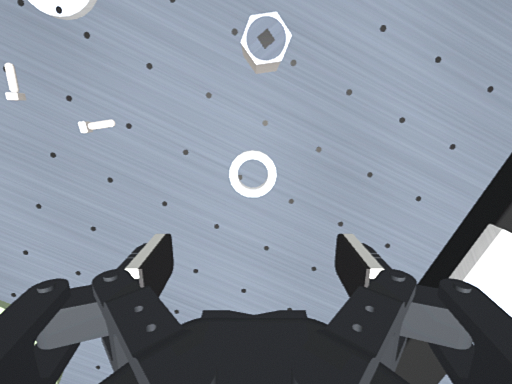

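Wrist view: the ring is at (252,174), which fits as 58 mm across, so the measurement is sound. The top and wrist cameras agree within about 1.3 mm. Descending now.

```bash
python3 - <<'E'
from h import *
print(units((.4325,-.2379,.0)))
E
```

```text
(array([-0.077, -0.066,  8.014]), 0, array([ 0.4319, -0.2403,  0.2004]), array([ 1.7998e+02, -2.0000e-02, -6.4660e+01]))
```

jog_arm(steps=[-0.08,-0.07,2,0,0,-0.08,-0.07,4,0,0,-0.08,-0.07,6,0,0,-0.08,-0.07,7,0,0,-0.08,-0.07,7.5,0,0,-0.08,-0.07,8,0,0,-0.08,-0.07,8,0,0,-0.08,-0.07,8,0,0])

```text
time: 2.0
tool_pos: [0.4329, -0.2377, 0.0005]
ee_rot: [-180.0, -0.0, -64.7]
contact_force: [-1.4, -0.1, -0.4]
opening: 1.0
```

```bash
python3 - <<'E'
from h import *
cv2.imwrite("pics/w2.png",camera("wrist")[:,:,::-1]); cv2.imwrite("pics/s2.png",cv2.resize(camera("side")[120:260,290:500,::-1],None,fx=3.5,fy=3.5))
E
```

```text
(no output)
```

View pics/w2.png

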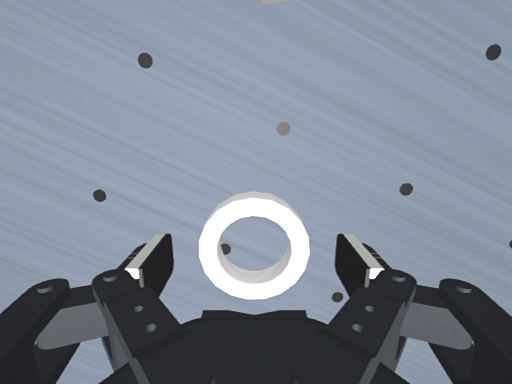

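View pics/s2.png

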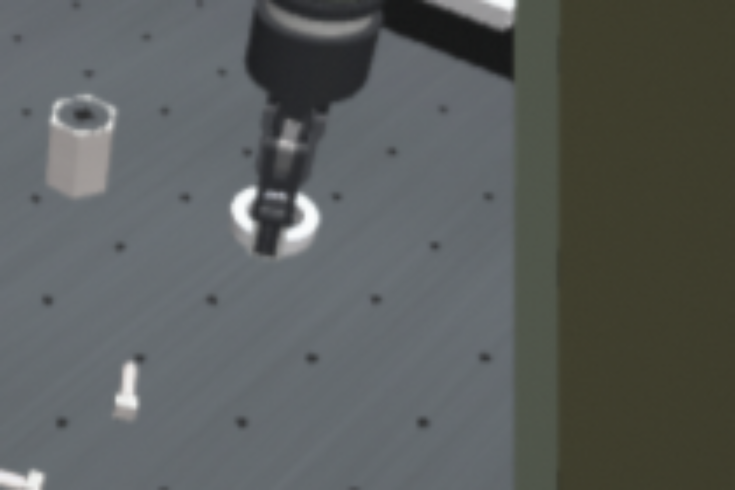

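The ring, top-face centre about (254,246), lies centred between the pads (columns 173–337). Closing.

jog_arm(steps=[0,0,0,0,1,0,0,0,0,1,0,0,0,0,1,0,0,0,0,1,0,0,0,0,1,0,0,0,0,1,0,0,0,0,1])

```text
time: 2.8
tool_pos: [0.4335, -0.237, 0.0014]
ee_rot: [-180.0, -0.1, -64.6]
contact_force: [-1.9, -0.2, 5.9]
opening: 0.642
```

```bash
python3 - <<'E'
from h import *
print(manip.read_state())
c=calibration("wrist");im=camera("wrist")[:,:,::-1];cv2.imwrite("pics/w3.png",im)
b=blob(im,254,246,80,190); W=np.array([p2w("wrist",p,.016,c)[:2] for p in b])
print(cv2.minEnclosingCircle(W.astype(np.float32)),cv2.fitEllipse(W.astype(np.float32)))
E
```

```text
{'time': 2.8, 'qpos': array([-2.99939881e+01,  2.66035273e+01,  1.16793407e+02, -2.23436027e-02,
        3.65169288e+01,  3.45811080e+01]), 'qd': array([ 0.04617947,  0.12190992,  0.05223976,  0.02010177,  0.11093202,
       -0.03250159]), 'joint_efforts': array([ 3.77343586e-01, -3.67081368e+01, -1.30735838e+01,  1.03913492e-01,
       -3.71012986e-01, -1.64116337e-02]), 'tool_pos': array([ 0.43347519, -0.23701341,  0.001357  ]), 'ee_rot': array([-1.79962081e+02, -7.84788388e-02, -6.45571750e+01]), 'contact_force': array([-1.85185603, -0.212452  ,  5.94787415]), 'ft_torque': array([0.02411103, 0.23594628, 0.00576982]), 'opening': 0.6423824356728408}
((0.4338144361972809, -0.23674364387989044), 0.030573174357414246) ((0.43339088559150696, -0.236833393573761), (0.055761173367500305, 0.06031058356165886), 115.85059356689453)
```

View pics/w3.png

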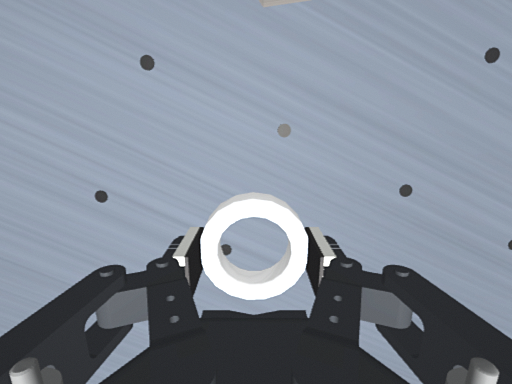

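The ring is gripped and centred: its fitted centre is within 0.2 mm of the TCP. The 6 N upward force suggests the fingertips brush the table. I'll lift and go beside the jack to measure it from close.

```bash
python3 - <<'E'
from h import *
print(units((.469,.007,.13)))
E
```

```text
(array([-8.197, -5.479, -5.153]), 0, array([ 0.4335, -0.237 ,  0.0014]), array([-1.7996e+02, -8.0000e-02, -6.4560e+01]))
```

jog_arm(steps=[0,0,-0.5,0,1,0,0,-1.5,0,1,0,0,-3,0,1,0,0,-5.15,0,1,-1,-0.7,-5.15,0,1,-2.5,-1.7,-5.15,0,1,-4,-2.7,-5.15,0,1,-5.5,-3.7,-5.15,0,1,-7,-4.7,-5.15,0,1,-8.2,-5.5,-5.15,0,1,-8.2,-5.5,-5.15,0,1,-8.2,-5.5,-5.15,0,1,-8.2,-5.5,-5.15,0,1,-8.2,-5.5,-5.15,0,1])

```text
time: 4.25
tool_pos: [0.469, 0.0064, 0.129]
ee_rot: [180.0, -0.0, -64.7]
contact_force: [0.4, 0.7, -1.7]
opening: 0.639
```

```bash
python3 - <<'E'
from h import *
print(manip.read_state()["tool_pos"])
c=calibration("wrist");im=camera("wrist")[:,:,::-1];cv2.imwrite("pics/w4.png",im)
import pickle;pickle.dump(c,open("w4.pkl","wb"))
print(w2p("wrist",(.537,.039,.056),c))
u,v=np.int32(w2p("wrist",(.537,.039,.04),c)); cv2.imwrite("pics/w4c.png",crop(im,u,max(v,60),60,5))
print(u,v)
E
```

```text
[0.46903095 0.00637801 0.12901878]
[253.48294254 106.31590283]
253 107
```

View pics/w4.png

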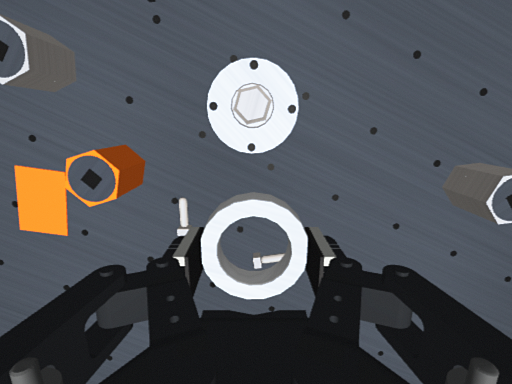

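View pics/w4c.png

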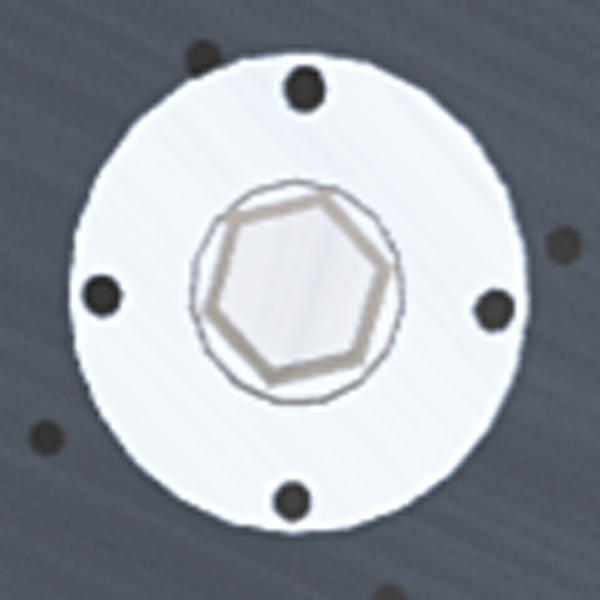

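Wrist view: the jack disc is at about (253,106) and the nut hex is clear. The outer nut corners in the crop are (322,195), (390,268), (362,362), (272,382), (207,310) and (235,215). The shaft circle is centred at (297,292).

```bash
python3 - <<'E'
from h import *
import pickle;c=pickle.load(open("w4.pkl","rb"));im=cv2.imread("pics/w4.png")
o=np.array([193,47])
f=lambda p:o+(np.array(p)+.5)/5-.5
P=[(322,195),(390,268),(362,362),(272,382),(207,310),(235,215)]
W=np.array([p2w("wrist",f(p),.05,c)[:2] for p in P]); print(hexfit(W,.027))
print("shaft",p2w("wrist",f((297,292)),.04,c),"w", np.linalg.norm(p2w("wrist",f((190,292)),.04,c)-p2w("wrist",f((404,292)),.04,c)))
b=blob(im,253,106,55,160);D=np.array([p2w("wrist",p,.012,c)[:2] for p in b]);print("disc",cv2.fitEllipse(D.astype(np.float32)))
s=manip.read_state()
b=blob(im,254,248,62,160);D=np.array([p2w("wrist",p,.129-.0014+.016,c)[:2] for p in b]);print("ring",cv2.minEnclosingCircle(D.astype(np.float32)),s["tool_pos"])
E
```

```text
(array([5.38008469e-01, 4.05510482e-02, 3.81029720e+01, 2.52894849e-02]), np.float64(0.00015557741737824994))
shaft [0.53814275 0.04089472 0.04      ] w 0.03493916015056238
disc ((0.5379148721694946, 0.040706295520067215), (0.08260142058134079, 0.08294490724802017), 19.9415225982666)
ring ((0.46792393922805786, 0.006086516659706831), 0.02872077375650406) [0.46907389 0.0063805  0.12900738]
```

```bash
python3 - <<'E'
from h import *
im=cv2.imread("pics/w4.png"); cv2.imwrite("pics/w4r.png",crop(im,254,245,60,5))
E
```

```text
(no output)
```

View pics/w4r.png

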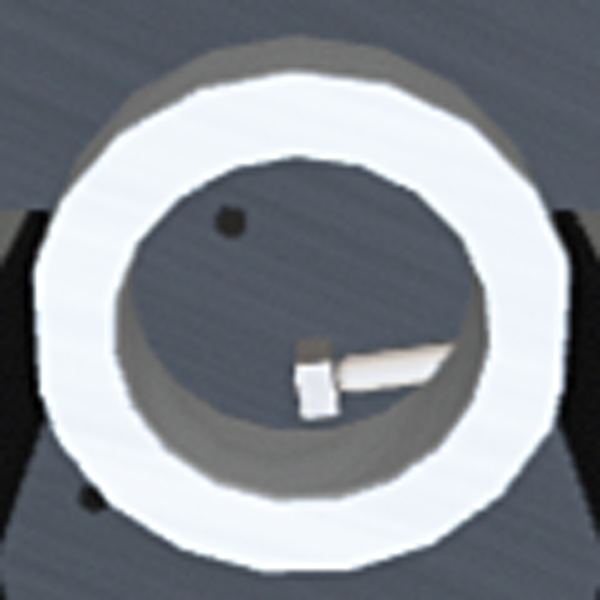

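```bash
python3 - <<'E'
from h import *
import pickle;c=pickle.load(open("w4.pkl","rb"));im=cv2.imread("pics/w4.png")
m=((im.min(2)>175)*255).astype(np.uint8); k=np.zeros_like(m);k[180:310,190:320]=1;m*=k
cs,h=cv2.findContours(m,cv2.RETR_CCOMP,cv2.CHAIN_APPROX_NONE)
cs=sorted(cs,key=cv2.contourArea)[-2:]
T=manip.read_state();R=Ro.from_euler('xyz',T["ee_rot"],degrees=True).as_matrix()
for z in(.140,.142,.144,.146):
  for q in cs:
    D=np.array([p2w("wrist",p,z,c)[:2] for p in q[:,0]]).astype(np.float32);e=cv2.fitEllipse(D)
    print(z,np.round(e[0],4),np.round(e[1],4),"tool",np.round(R.T@(np.array([*e[0],.129])-T["tool_pos"]),4))
E
```

```text
0.14 [0.4662 0.0053] [0.0405 0.0408] tool [-0.0002  0.0031  0.    ]
0.14 [0.4662 0.0053] [0.0571 0.058 ] tool [-0.0003  0.0031  0.    ]
0.142 [0.4671 0.0057] [0.0399 0.0402] tool [-0.0002  0.0021  0.    ]
0.142 [0.4671 0.0057] [0.0563 0.0571] tool [-0.0003  0.002   0.    ]
0.144 [0.468  0.0061] [0.0393 0.0396] tool [-0.0002  0.001   0.    ]
0.144 [0.468  0.0062] [0.0554 0.0562] tool [-0.0003  0.001   0.    ]
0.146 [0.469  0.0066] [0.0386 0.039 ] tool [-0.0002  0.      0.    ]
0.146 [0.469  0.0066] [0.0545 0.0553] tool [-0.0003  0.      0.    ]
```

```bash
python3 - <<'E'
from h import *
# tool-fixed camera: transform w3 analysis into tool frame using current calibration (camera rigid on tool)
c=calibration("wrist");T=manip.read_state();R=Ro.from_euler('xyz',T["ee_rot"],degrees=True).as_matrix()
for nm,th in(("w3",175),("w4",175),("w3",225),("w4",215)):
  im=cv2.imread(f"pics/{nm}.png");m=((im.min(2)>th)*255).astype(np.uint8); k=np.zeros_like(m);k[180:310,190:320]=1;m*=k
  cs,h=cv2.findContours(m,cv2.RETR_CCOMP,cv2.CHAIN_APPROX_NONE); cs=sorted(cs,key=cv2.contourArea)[-2:]
  print(nm,th,[tuple(np.round(v,1) for v in cv2.fitEllipse(q)) for q in cs])
E
```

```text
w3 175 [(array([254. , 243.7]), array([54.1, 69.4]), np.float64(90.6)), (array([253.8, 246.4]), array([107.2, 107.7]), np.float64(90.3))]
w4 175 [(array([253.8, 250.3]), array([69.4, 75.8]), np.float64(92.3)), (array([253.8, 249. ]), array([ 98.8, 106.9]), np.float64(90.0))]
w3 225 [(array([254., 250.]), array([67.8, 74.5]), np.float64(90.8)), (array([253.8, 248.9]), array([100.3, 107.8]), np.float64(89.0))]
w4 215 [(array([253.8, 250.4]), array([70.2, 76.8]), np.float64(90.5)), (array([253.7, 249.1]), array([ 98.2, 106.3]), np.float64(89.1))]
```

The ring hasn't slipped: its image in the hand is unchanged from before the lift. It sits about 1–2 mm toward tool +y. I'll go just above the nut with that correction and look through the bore.

```bash
python3 - <<'E'
from h import *
print(units((.5394,.0414,.072)))
E
```

```text
(array([-0.063, -3.143,  2.279]), 0, array([0.4691, 0.0064, 0.129 ]), array([ 1.7998e+02, -1.0000e-02, -6.4680e+01]))
```

jog_arm(steps=[-0.03,-1,0,0,1,-0.06,-2.2,0,0,1,-0.06,-3.14,0,0,1,-0.06,-3.14,1,0,1,-0.06,-3.14,1.8,0,1,-0.06,-3.14,2.28,0,1,-0.06,-3.14,2.28,0,1,-0.06,-3.14,2.28,0,1])

```text
time: 5.1
tool_pos: [0.5399, 0.0421, 0.0725]
ee_rot: [-180.0, -0.0, -64.6]
contact_force: [0.1, -0.7, -1.1]
opening: 0.639
```

```bash
python3 - <<'E'
from h import *
s=manip.read_state();print(s["tool_pos"],s["contact_force"])
c=calibration("wrist");im=camera("wrist")[:,:,::-1];cv2.imwrite("pics/w5.png",im)
import pickle;pickle.dump(c,open("w5.pkl","wb"))
cv2.imwrite("pics/w5c.png",crop(im,254,240,60,5))
sd=camera("side")[:,:,::-1];u,v=np.int32(w2p("side",(.538,.041,.05)));print(u,v);cv2.imwrite("pics/s5.png",crop(sd,u,v,45,7))
E
```

```text
[0.5399006  0.04205246 0.07247387] [ 0.1407719  -0.71023035 -1.06924526]
253 205
```

View pics/w5c.png

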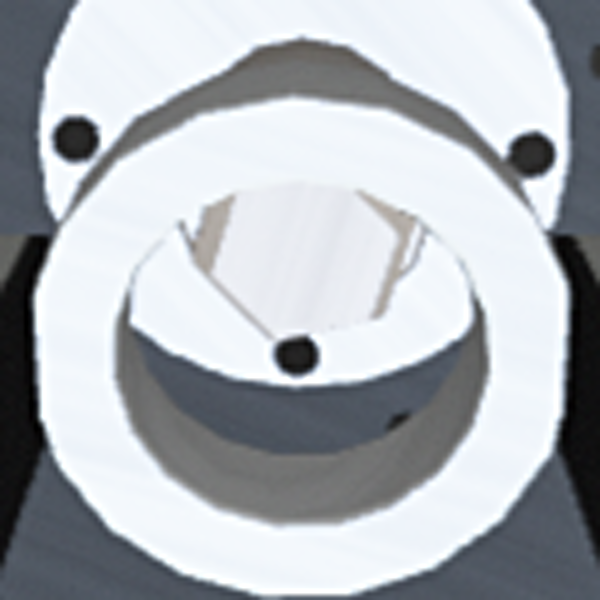

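View pics/s5.png

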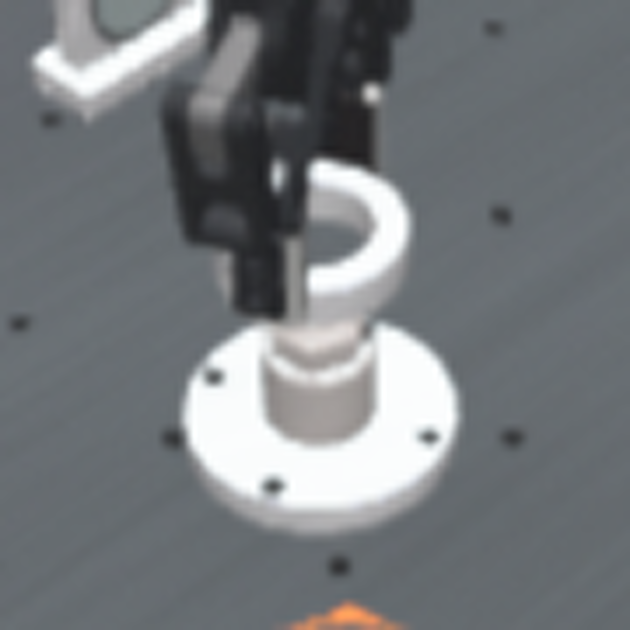

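```bash
python3 - <<'E'
from h import *
import pickle
T=manip.read_state();R=Ro.from_euler('xyz',T["ee_rot"],degrees=True).as_matrix()
c=pickle.load(open("w5.pkl","rb"));f=lambda p:np.array([194,180])+(np.array(p)+.5)/5-.5
h=[p2w("wrist",f(p),.012,c) for p in((76,138),(531,153),(296,355))];print("w5 centre",(h[0]+h[1])/2,[np.linalg.norm(x-(h[0]+h[1])/2) for x in h])
c4=pickle.load(open("w4.pkl","rb"));g=lambda p:np.array([193,47])+(np.array(p)+.5)/5-.5
h=[p2w("wrist",g(p),.012,c4) for p in((102,296),(495,310),(304,88),(291,501))];print("w4",(h[0]+h[1])/2,(h[2]+h[3])/2,[np.linalg.norm(x-(h[0]+h[1])/2) for x in h])
# ring centre: shift cam z error dz
for dz in(0,-.001,-.002):
  # outer extents left/right at centre row & top/bottom
  a=[p2w("wrist",f(p),.0871+dz,c) for p in((33,300),(571,300),(300,97),(300,598),(114,350),(490,350),(300,182),(300,525))]
  print(dz,"out",(a[2]+a[3])/2,np.linalg.norm(a[2]-a[3]),np.linalg.norm(a[0]-a[1]),"in",(a[6]+a[7])/2,np.linalg.norm(a[6]-a[7]),np.linalg.norm(a[4]-a[5]))
  print(R.T@((a[2]+a[3])/2-np.array([.538,.0407,.0871])))
E
```

```text
w5 centre [0.53792195 0.04083185 0.012     ] [np.float64(0.03597223529886535), np.float64(0.035972235298865396), np.float64(0.03631249542461874)]
w4 [0.53787583 0.04060611 0.012     ] [0.53788038 0.04091178 0.012     ] [np.float64(0.0360477230709935), np.float64(0.03604772307099345), np.float64(0.03620152053975745), np.float64(0.03595125549931138)]
0 out [0.53861491 0.04180614 0.0871    ] 0.057099731742390705 0.05532180203667147 in [0.53871011 0.04185122 0.0871    ] 0.03913352671077737 0.039065596455054544
[-7.35436142e-04 -1.02994928e-03  1.43962266e-06]
-0.001 out [0.53815339 0.041588   0.0861    ] 0.05754498168525294 0.0557531881123012 in [0.53824933 0.04163343 0.0861    ] 0.039438680517989246 0.039370220558508535
[-0.00073729 -0.00051741  0.00100038]
-0.002 out [0.53769186 0.04136986 0.0851    ] 0.05799023162811509 0.056184574187930936 in [0.53778855 0.04141564 0.0851    ] 0.03974383432520122 0.03967484466196256
[-7.39151264e-04 -4.86675500e-06  1.99932319e-03]
```

The jack centre reads (0.5379, 0.0408) from both wrist poses. Relative to it the ring sits at about (−0.7, −0.6) mm in tool axes. I'll correct that and lower slowly.

jog_arm(steps=[0.03,0.025,0,0,1,0.03,0.025,0.2,0,1,0.03,0.025,0.5,0,1,0.03,0.025,0.8,0,1,0.03,0.025,1.0,0,1,0.03,0.025,1.2,0,1,0.03,0.025,1.3,0,1,0.03,0.025,1.44,0,1,0.03,0.025,1.44,0,1])

```text
time: 6.1
tool_pos: [0.539, 0.0415, 0.0356]
ee_rot: [180.0, 0.0, -64.6]
contact_force: [0.3, 0.6, -1.4]
opening: 0.642
```

jog_arm(steps=[0,0,0.2,0,1,0,0,0.4,0,1,0,0,0.6,0,1,0,0,0.74,0,1,0,0,0.76,0,1,0,0,0.76,0,1])

```text
time: 6.7
tool_pos: [0.5392, 0.0415, 0.0169]
ee_rot: [180.0, -0.0, -64.6]
contact_force: [0.8, 0.5, -0.8]
opening: 0.642
```

```bash
python3 - <<'E'
from h import *
s=manip.read_state();print(s["tool_pos"],s["contact_force"])
im=camera("wrist")[:,:,::-1]
sd=camera("side")[:,:,::-1];cv2.imwrite("pics/s6.png",np.hstack([crop(sd,253,205,45,6)[:540,:400],crop(im,254,235,65,4)[:,:]]) if 0 else crop(sd,253,205,45,6));cv2.imwrite("pics/w6.png",crop(im,254,230,65,4))
E
```

```text
[0.53922349 0.04151757 0.01688957] [ 0.78336138  0.49939362 -0.7724387 ]
```

View pics/s6.png

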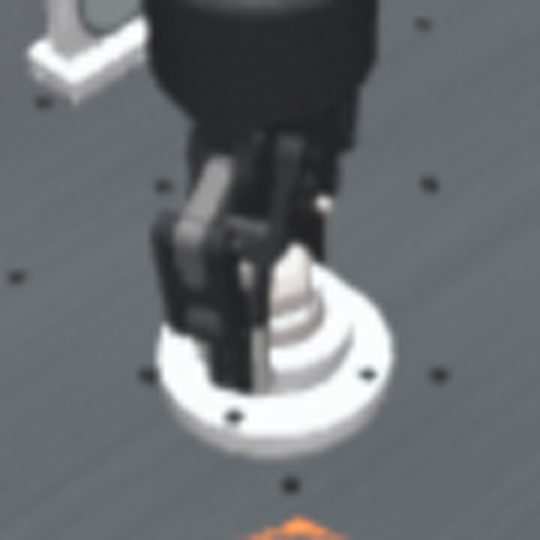

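View pics/w6.png

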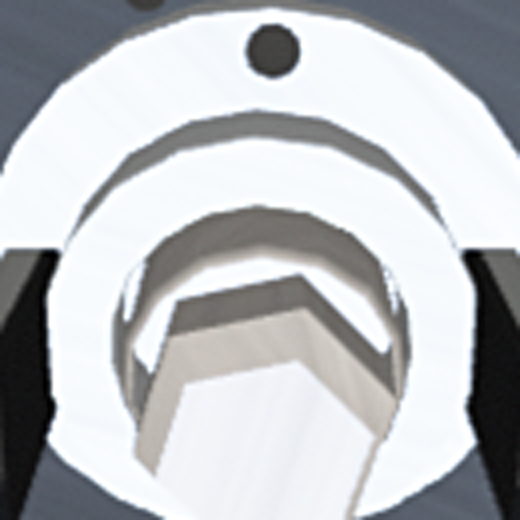

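The side and wrist views show the ring threaded round the shaft, just above the base. I'll lower the last few mm, open, then rise.

jog_arm(steps=[0,0,0.06,0,1,0,0,0.12,0,1,0,0,0.12,0,0.3,0,0,0.12,0,0,0,0,0.12,0,0,0,0,0.12,0,0,0,0,0.12,0,0,0,0,0.12,0,0,0,0,-1,0,0,0,0,-3,0,0,0,0,-5,0,0,1.0,2.5,-5.3,0,0,1,2.5,-5.3,0,0,1,2.5,-5.3,0,0])

```text
time: 8.2
tool_pos: [0.4917, -0.0091, 0.1498]
ee_rot: [180.0, 0.0, -64.7]
contact_force: [1.1, 0.7, 0.7]
opening: 1.001
```

```bash
python3 - <<'E'
from h import *
s=manip.read_state();print(s["tool_pos"],s["contact_force"],s["opening"])
c=calibration("wrist");im=camera("wrist")[:,:,::-1];cv2.imwrite("pics/w7.png",im)
u,v=np.int32(w2p("wrist",(.538,.041,.03),c));print(u,v);v=max(v,70);u=max(u,70);cv2.imwrite("pics/w7c.png",crop(im,u,v,60,5))
import pickle;pickle.dump(c,open("w7.pkl","wb"))
sd=camera("side")[:,:,::-1];cv2.imwrite("pics/s7.png",crop(sd,253,205,45,6))
E
```

```text
[ 0.49166551 -0.00906838  0.1497748 ] [1.07113471 0.65927338 0.7018475 ] 1.0009115727619577
226 122
```

View pics/w7c.png

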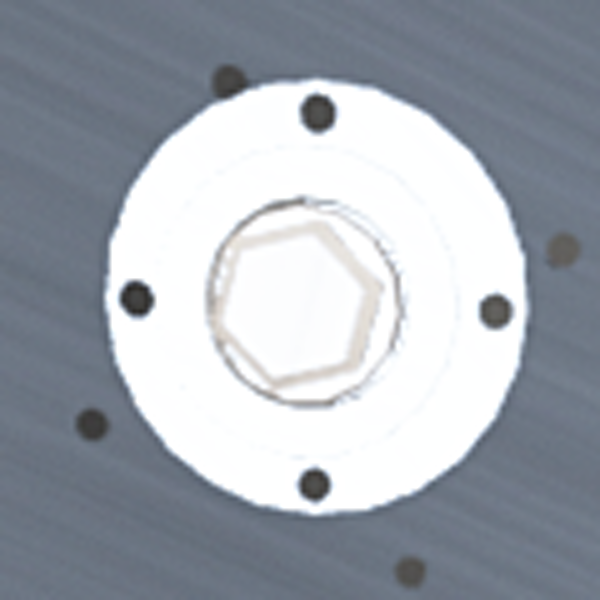

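View pics/s7.png

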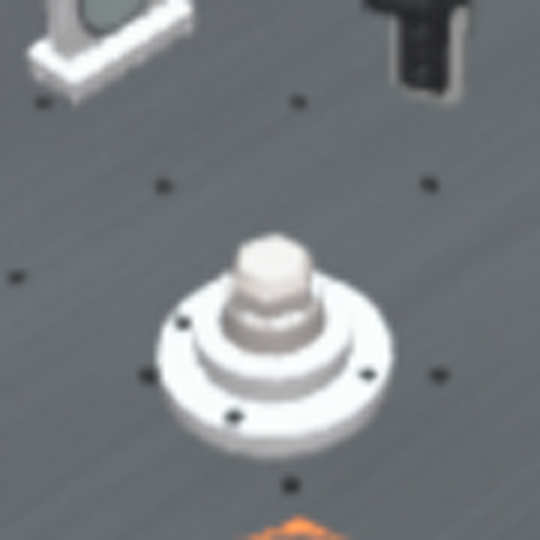

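The ring lies flat on the base and the shaft shows through the bore all round. Next is the right-hand socket, viewed close first.

```bash
python3 - <<'E'
from h import *
import pickle;c=pickle.load(open("w7.pkl","rb"))
P=[(322,220),(384,283),(362,368),(275,390),(212,320),(230,240)]
W=np.array([p2w("wrist",np.array([166,62])+(np.array(p)+.5)/5-.5,.05,c)[:2] for p in P]); print(hexfit(W,.027))
print(units((.534,-.2535,.15),-25.8))
E
```

```text
(array([5.38176938e-01, 4.06731116e-02, 3.89150594e+01, 2.64092731e-02]), np.float64(0.00033996582198338735))
(array([ 9.572,  2.749, -0.038]), np.float64(-7.767), array([ 0.4936, -0.0078,  0.1492]), array([-1.7999e+02,  2.0000e-02, -6.4630e+01]))
```

jog_arm(steps=[2,0.6,0,-1.6,0,4,1.2,0,-3.2,0,6,1.8,0,-4.8,0,8,2.3,0,-6.4,0,9.57,2.75,0,-7.77,0,9.57,2.75,0,-7.77,0,9.57,2.75,0,-7.77,0,9.57,2.75,0,-7.77,0,9.57,2.75,0,-7.77,0])

```text
time: 9.2
tool_pos: [0.5341, -0.2515, 0.1492]
ee_rot: [-180.0, 0.1, -25.6]
contact_force: [0.5, 0.2, 0.6]
opening: 1.0
```

```bash
cat >> h.py <<'E'
def looksock(tag,xy,z=.055,lo=150):
    import pickle
    c=calibration("wrist");im=camera("wrist")[:,:,::-1];cv2.imwrite(f"pics/{tag}.png",im);pickle.dump(c,open(tag+".pkl","wb"))
    u,v=np.int32(w2p("wrist",(*xy,z),c));print("px",u,v)
    u=max(u,50);v=max(v,50);cv2.imwrite(f"pics/{tag}c.png",crop(im,u,v,50,6));print("origin",u-50,v-50)
    return im,c,u,v
E
python3 - <<'E'
from h import *
print(manip.read_state()["tool_pos"],manip.read_state()["ee_rot"])
looksock("w8",(.5643,-.1905))
E
```

```text
[ 0.53410347 -0.25146535  0.14916177] [-1.79971286e+02  8.11214645e-02 -2.56442590e+01]
px 255 117
origin 205 67
```

View pics/w8c.png

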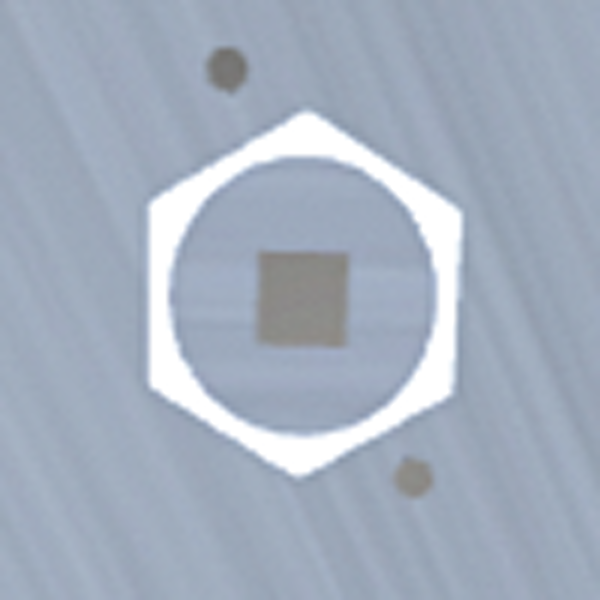

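Crop corners: (308,110), (463,210), (455,395), (299,478), (149,387) and (149,205).

```bash
cat >> h.py <<'E'
def fitc(tag,P,o,z,af,s=6):
    import pickle;c=pickle.load(open(tag+".pkl","rb"))
    W=np.array([p2w("wrist",np.array(o)+(np.array(p)+.5)/s-.5,z,c)[:2] for p in P]); return hexfit(W,af)
E
python3 - <<'E'
from h import *
r,e=fitc("w8",[(308,110),(463,210),(455,395),(299,478),(149,387),(149,205)],(205,67),.055,.042);print(r,e)
print(units((r[0],r[1],.0095),r[2]-60))
E
```

```text
[ 0.56431643 -0.1898813  33.08248494  0.04332238] 0.00011549903643563289
(array([ 0.025, -2.743,  5.598]), np.float64(0.258), array([ 0.5342, -0.2515,  0.1494]), array([-1.7998e+02,  5.0000e-02, -2.5630e+01]))
```

jog_arm(steps=[0.02,-1.4,0,0.17,0,0.02,-2.74,0,0.17,0,0.02,-2.74,0.5,0.17,0,0.02,-2.74,2,0.17,0,0.02,-2.74,3.5,0.17,0,0.02,-2.74,4.8,0.17,0,0.02,-2.74,5.42,0.17,0,0.02,-2.74,5.42,0.17,0,0.02,-2.74,5.42,0.17,1,0.02,-2.74,5.42,0.17,1,0.02,-2.74,5.42,0.17,1,0.02,-2.74,5.42,0.17,1,0.02,-2.74,5.42,0.17,1,0.02,-2.74,5.42,0.17,1,0.02,-2.74,5.42,0.17,1,0.02,-2.74,5.42,0.17,1])

```text
time: 10.85
tool_pos: [0.5649, -0.1921, 0.0156]
ee_rot: [-180.0, -0.1, -26.6]
contact_force: [-2.2, -0.2, 5.9]
opening: 0.487
```

```bash
python3 - <<'E'
from h import *
s=manip.read_state();print(s["tool_pos"],s["ee_rot"],s["contact_force"],s["opening"])
im,c,u,v=looksock("w9",(.5643,-.19))
E
```

```text
[ 0.56492927 -0.19214338  0.0155995 ] [-1.79984839e+02 -1.13567940e-01 -2.65761722e+01] [-2.24646912 -0.22202144  5.8963769 ] 0.48717107997978004
px 251 273
origin 201 223
```

View pics/w9.png

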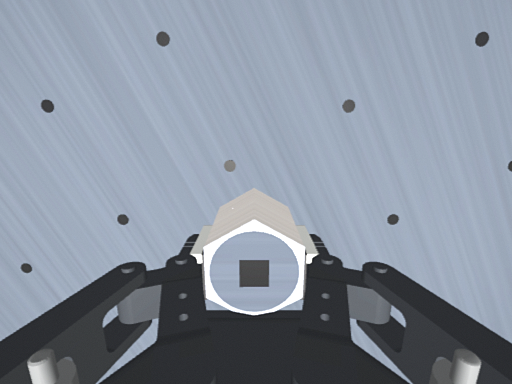

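The socket is gripped: opening 0.487, and its flats line up with the pads at columns 204 and 305. I'll lift and carry it to a viewpoint beside the jack, turning it to the nut's angle.

```bash
python3 - <<'E'
from h import *
print(units((.5087,-.0337,.135),-21.5))
E
```

```text
(array([-4.837, -4.663, -4.784]), np.float64(-1.014), array([ 0.5649, -0.1921,  0.0156]), array([-1.7999e+02, -1.1000e-01, -2.6570e+01]))
```

jog_arm(steps=[0,0,-0.5,0,1,0,0,-1.5,0,1,0,0,-3,0,1,0,0,-4.78,0,1,-1,-1,-4.78,-0.3,1,-2.2,-2.2,-4.78,-0.6,1,-3.4,-3.4,-4.78,-1.01,1,-4.84,-4.66,-4.78,-1.01,1,-4.84,-4.66,-4.78,-1.01,1,-4.84,-4.66,-4.78,-1.01,1,-4.84,-4.66,-4.78,-1.01,1,-4.84,-4.66,-4.78,-1.01,1])

```text
time: 12.1
tool_pos: [0.5087, -0.0346, 0.1336]
ee_rot: [180.0, -0.0, -21.6]
contact_force: [0.0, -0.5, -3.3]
opening: 0.482
```

```bash
python3 - <<'E'
from h import *
s=manip.read_state();print(s["tool_pos"],s["ee_rot"],s["contact_force"],s["opening"])
im,c,u,v=looksock("w10",(.538,.0407),.05)
cv2.imwrite("pics/w10h.png",crop(im,254,275,60,5))
E
```

```text
[ 0.50872281 -0.03458318  0.13361783] [ 1.79989936e+02 -2.59488781e-02 -2.15979721e+01] [ 0.00419125 -0.526546   -3.3326717 ] 0.4824231607707581
px 253 100
origin 203 50
```

View pics/w10c.png

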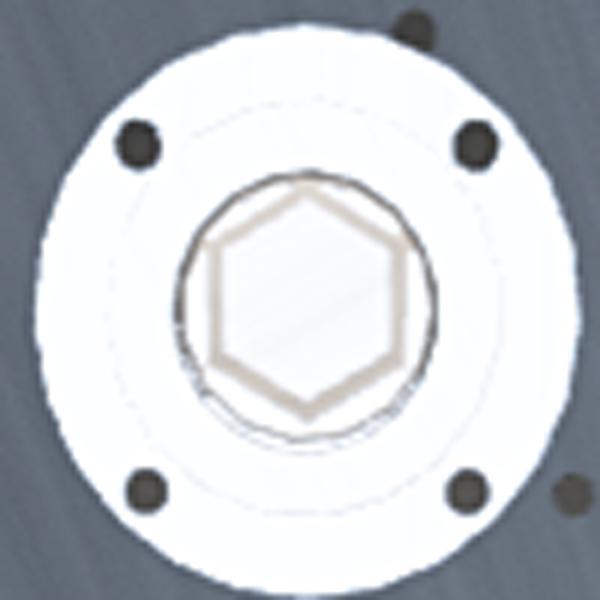

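View pics/w10h.png

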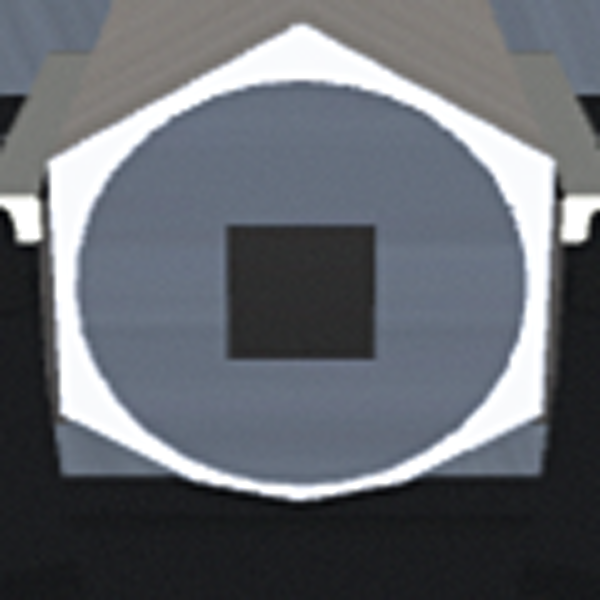

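The nut's sides are upright in the picture, so its angle matches the jaws. The ring still lies flat. Now the held socket against the jack.

```bash
python3 - <<'E'
from h import *
import pickle
s=manip.read_state();T=s["tool_pos"];R=Ro.from_euler('xyz',s["ee_rot"],degrees=True).as_matrix()
tl=lambda xy:np.round((R.T@(np.array([xy[0],xy[1],T[2]])-T))*1000,2)[:2]
P=[(301,22),(555,157),(547,415),(301,498),(60,413),(48,157)]
for z in(.170,.172,.174):
    r,e=fitc("w10",P,(194,215),z,.042,5);print(z,r,e,"tool mm",tl(r))
c=pickle.load(open("w10.pkl","rb"))
h=[p2w("wrist",np.array((203,50))+(np.array(p)+.5)/6-.5,.012,c) for p in((138,145),(476,145),(468,491),(146,491))]
m=sum(h)/4;print("disc",m,tl(m),[np.linalg.norm(x-m) for x in h])
N=[(306,180),(407,238),(404,365),(308,422),(212,362),(206,240)]
r,e=fitc("w10",N,(203,50),.05,.027);print("nut",r,e,tl(r))
E
```

```text
0.17 [ 5.08573155e-01 -3.35193367e-02  3.83976307e+01  4.28280884e-02] 0.0006783827142160159 tool mm [-0.47 -0.97]
0.172 [ 5.09010749e-01 -3.24065244e-02  3.83977027e+01  4.20223836e-02] 0.0006645071899161218 tool mm [-0.47 -2.17]
0.174 [ 5.09448182e-01 -3.12923427e-02  3.83986857e+01  4.12180029e-02] 0.0006516649714355358 tool mm [-0.47 -3.37]
disc [0.53798275 0.04079123 0.012     ] [ -0.49 -80.89] [np.float64(0.03603784188111514), np.float64(0.03604330381582433), np.float64(0.03610734677233167), np.float64(0.036107549100804215)]
nut [5.38119246e-01 4.10005556e-02 3.85855848e+01 2.62592419e-02] 0.00015288463452344748 [ -0.44 -81.14]
```

The socket and nut agree in tool x. In y I need about −78.9 mm. I'll move over the nut and stop just above it.

jog_arm(steps=[0,-1,0,0,1,0,-2,0,0,1,0,-2.8,0,0,1,0,-3.16,0,0,1,0,-3.16,0.6,0,1,0,-3.16,1.4,0,1,0,-3.16,2,0,1,0,-3.16,2.25,0,1,0,-3.16,2.25,0,1,0,-3.16,2.25,0,1])

```text
time: 13.15
tool_pos: [0.5379, 0.0394, 0.0779]
ee_rot: [-180.0, -0.1, -21.6]
contact_force: [0.4, -0.1, -4.3]
opening: 0.486
```

```bash
python3 - <<'E'
from h import *
s=manip.read_state();print(s["tool_pos"],s["ee_rot"],s["contact_force"],s["opening"])
sd=camera("side")[:,:,::-1];cv2.imwrite("pics/s11.png",crop(sd,253,195,45,7))
import pickle
im=camera("wrist")[:,:,::-1];cv2.imwrite("pics/w11.png",im);pickle.dump(calibration("wrist"),open("w11.pkl","wb"))
E
```

```text
[0.53787554 0.03944085 0.07785152] [-1.79982337e+02 -6.30719994e-02 -2.15565087e+01] [ 0.37686588 -0.08745904 -4.28040215] 0.4859116855601797
```

View pics/s11.png

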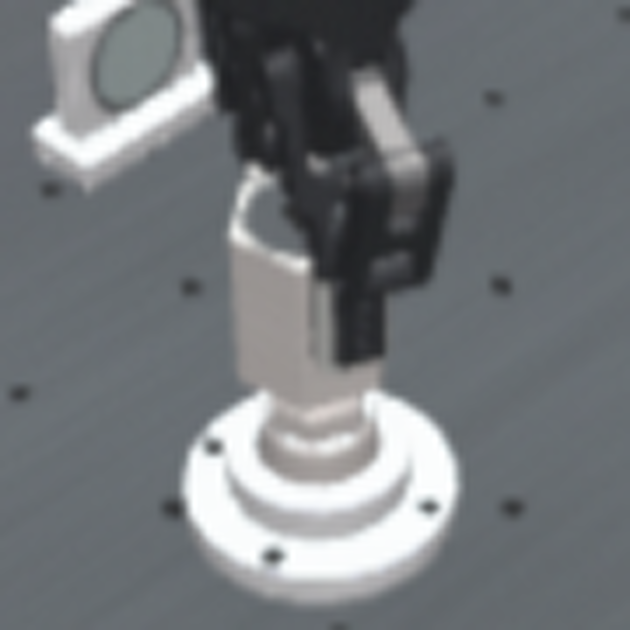

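View pics/w11.png

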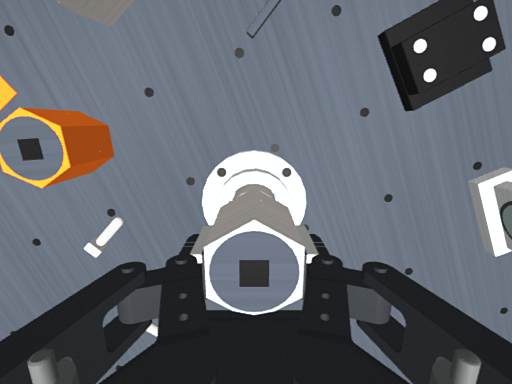

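Side view: the socket hangs clear just above the nut, with its bottom centre about column 309 against the shaft at about 318 in the crop. I'll check this by projection.

```bash
python3 - <<'E'
from h import *
def hexp(x,y,z,ang,af=.042):
    a=np.radians(ang+30+60*np.arange(6));r=af/np.sqrt(3);return [w2p("side",(x+r*np.cos(t),y+r*np.sin(t),z)) for t in a]
def ex(P):P=(np.array(P)-[208,150]+.5)*7-.5;return P[:,0].min(),P[:,0].max(),P[:,1].max()
for xy in((.5379,.0408),(.5384,.0406),(.5387,.0414),(.5379,.0394)):
    ci=[w2p("side",(xy[0]+.018*np.cos(t),xy[1]+.018*np.sin(t),.04)) for t in np.linspace(0,6.28,60)]
    di=[w2p("side",(xy[0]+.042*np.cos(t),xy[1]+.042*np.sin(t),.012)) for t in np.linspace(0,6.28,60)]
    print(xy,"sock",ex(hexp(*xy,.062,38.5)),"shaft",ex(ci),"disc",ex(di))
g=cv2.imread("pics/s11.png")
for y in (330,345,360,450,480): print(y,[int(v) for v in g[y,220:470:5].mean(1)])
E
```

```text
(0.5379, 0.0408) sock (np.float64(245.7517097917783), np.float64(396.268743954187), np.float64(417.44575937579316)) shaft (np.float64(263.89189094495885), np.float64(382.72651837479), np.float64(456.92390566962104)) disc (np.float64(189.56004649296415), np.float64(461.09233707198416), np.float64(580.8264044828015))
(0.5384, 0.0406) sock (np.float64(245.09887123335596), np.float64(395.55698831110146), np.float64(416.2759860286141)) shaft (np.float64(263.2468758510819), np.float64(382.0270580528267), np.float64(455.7625741827609)) disc (np.float64(188.961758020864), np.float64(460.3722214356848), np.float64(579.6068576832017))
(0.5387, 0.0414) sock (np.float64(242.42005898484913), np.float64(392.96888371708036), np.float64(417.12600476907)) shaft (np.float64(260.6399274985922), np.float64(379.45692339233676), np.float64(456.6052187552148)) disc (np.float64(186.3862642574376), np.float64(457.87910261718145), np.float64(580.4879047869861))
(0.5379, 0.0394) sock (np.float64(249.22901340301416), np.float64(399.55436793926907), np.float64(415.0850801950702)) shaft (np.float64(267.2671356871
[... 711 characters left out ...]
48, 149, 149, 149, 149, 149, 151, 153, 147, 140, 138, 140, 121, 88, 60, 51, 50, 59, 69, 79, 93, 104, 107, 110, 112, 112, 111, 111, 111, 110, 109, 108, 109, 109, 109, 109, 110, 110, 110, 110]
450 [152, 213, 249, 251, 251, 254, 243, 211, 158, 130, 136, 143, 157, 173, 188, 198, 207, 209, 205, 210, 221, 228, 226, 216, 201, 189, 175, 161, 153, 144, 138, 155, 210, 243, 253, 252, 252, 248, 246, 249, 252, 252, 252, 253, 253, 231, 175, 128, 106, 108]
480 [250, 221, 189, 186, 222, 244, 250, 251, 252, 252, 250, 249, 228, 204, 192, 180, 173, 172, 174, 175, 174, 173, 177, 180, 186, 203, 229, 247, 250, 252, 252, 252, 252, 250, 238, 216, 181, 175, 206, 242, 254, 252, 252, 252, 252, 251, 250, 201, 142, 113]
```

The side view gives the socket about 0.9 mm too far in −y, which agrees with my hand-offset estimate. I'll correct that and lower carefully.

jog_arm(steps=[0,0.035,0,0,1,0,0.035,0.1,0,1,0,0.035,0.2,0,1,0,0.035,0.3,0,1,0,0.035,0.35,0,1,0,0.035,0.35,0,1])

```text
time: 13.85
tool_pos: [0.5367, 0.039, 0.0682]
ee_rot: [180.0, 0.0, -21.5]
contact_force: [-0.1, -0.3, -5.5]
opening: 0.483
```

jog_arm(steps=[0,0,0.05,0,1,0,0,0.1,0,1,0,0,0.15,0,1,0,0,0.15,0,1])

```text
time: 14.25
tool_pos: [0.5368, 0.039, 0.0646]
ee_rot: [180.0, 0.0, -21.5]
contact_force: [-0.4, 0.8, -4.5]
opening: 0.481
```

No contact force with the bottom at about 49 mm, so it is going over the nut. Continuing.

jog_arm(steps=[0,0,0.08,0,1,0,0,0.16,0,1,0,0,0.24,0,1,0,0,0.3,0,1,0,0,0.34,0,1,0,0,0.34,0,1])

```text
time: 14.85
tool_pos: [0.5368, 0.039, 0.0561]
ee_rot: [180.0, 0.0, -21.5]
contact_force: [0.5, -0.5, -4.5]
opening: 0.487
```

```bash
python3 - <<'E'
from h import *
s=manip.read_state();print(s["tool_pos"],s["ee_rot"],s["contact_force"],s["opening"])
sd=camera("side")[:,:,::-1];cv2.imwrite("pics/s12.png",crop(sd,253,195,45,7))
E
```

```text
[0.53681792 0.03902114 0.05610494] [ 1.79987781e+02  1.65456031e-02 -2.15247837e+01] [ 0.4808068  -0.54116129 -4.50328069] 0.48697161575766873
```

View pics/s12.png

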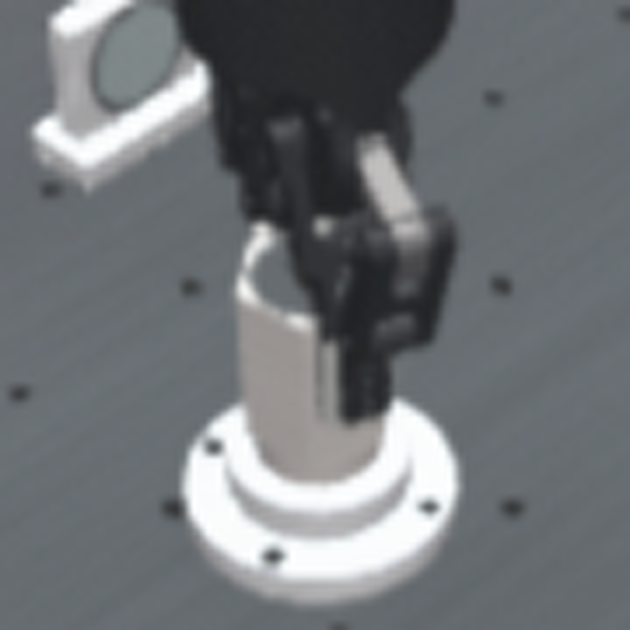

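The socket is over the nut. Now I'll feel for the shoulder.

jog_arm(steps=[0,0,0.02,0,1,0,0,0.03,0,1,0,0,0.03,0,1])

```text
time: 15.2
tool_pos: [0.537, 0.039, 0.0556]
ee_rot: [-180.0, -0.0, -21.5]
contact_force: [-0.3, -0.7, -4.9]
opening: 0.487
```

jog_arm(steps=[0,0,0.03,0,1,0,0,0.05,0,1,0,0,0.05,0,1])

```text
time: 15.5
tool_pos: [0.537, 0.039, 0.0555]
ee_rot: [-180.0, -0.0, -21.5]
contact_force: [-3.6, 0.2, 6.2]
opening: 0.486
```

Contact came at TCP 0.0555, as predicted for the 40 mm shoulder (0.0556), with about 11 N of press. Final checks.

```bash
python3 - <<'E'
from h import *
s=manip.read_state();print(s["time"],s["tool_pos"],s["ee_rot"],s["contact_force"],s["ft_torque"],s["opening"])
sd=camera("side")[:,:,::-1];cv2.imwrite("pics/s13.png",sd);cv2.imwrite("pics/s13c.png",crop(sd,253,195,45,7))
cv2.imwrite("pics/t13.png",camera("top")[:,:,::-1])
print(manip.read_state()["contact_force"])
E
```

```text
15.5 [0.53700956 0.03904058 0.05552327] [-1.79988066e+02 -3.64875267e-02 -2.15223335e+01] [-3.58579903  0.17501492  6.2429234 ] [-0.02801001  0.48606633 -0.0081976 ] 0.48601455524808324
[-3.26276149 -0.16704197  5.05936929]
```

View pics/s13.png

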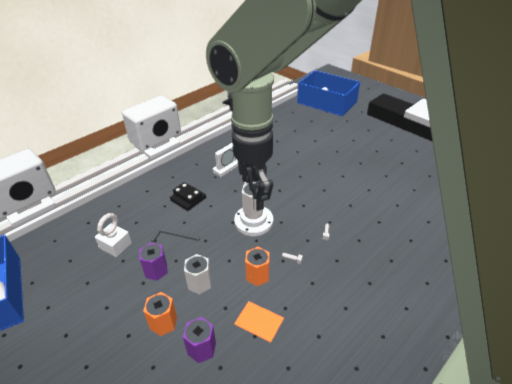

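View pics/s13c.png

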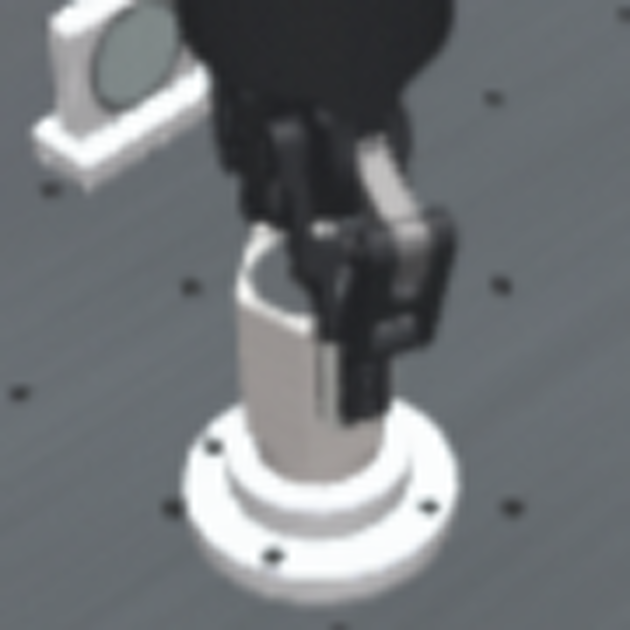

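View pics/t13.png

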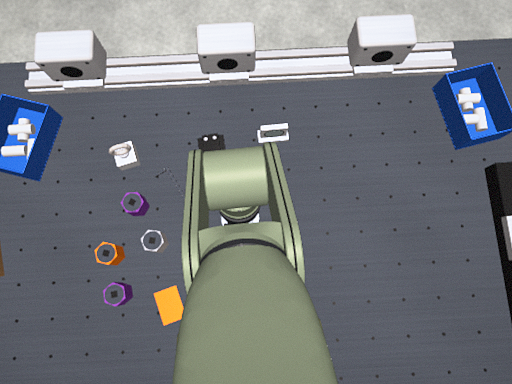

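The views show the socket down on the shaft shoulder and the ring flat on the base. The other silver socket still stands upright at (152,240) in the top view, and nothing in view has moved. Handing in.

```bash
python3 -c "
from cell import close_job;print(close_job())"
```

```text
the job is handed in; nothing more can be done
None
```

The job is handed in at about 15.6 s. The ring is on the jack's base, and the arm still grips the fitting socket, fully seated on the nut.

- **Ring:** it was slipped over the screw and released. After release, two camera views showed it lying flat on the base, and it stayed that way in the final views.
- **Fitting socket:** the right-hand silver socket, the first one tried, went all the way down. No contact force showed until TCP z was 55.5 mm; 55.6 mm was expected at the 40 mm shoulder. It is held upright with about 11 N of downward press.
- **Other socket:** because the first one fitted, I did not try the left-hand silver socket. It stands untouched, mouth down, on the bare table.
- **Bystanders:** those in view are where they were. In the last pictures the arm hid parts of the scene from the top camera, so I checked those from the side view.
- **Disagreements:** the cameras differed from each other and from the held parts by about 1–2 mm. I corrected each placement by comparing the held part with the jack in the same picture.

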